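Test a stop strip by running a fingertip along it

ROBOT

A 6-joint arm with a two-finger parallel gripper is mounted at the origin on a cart in front of the work surface, level with it; the furniture and walls round the work are solid. World frame = base frame: x ahead of the robot, y to its left, z up, the work surface at z = 0. Lengths are in mm, angles in rad, forces in N, time in s.
With the tool pointing down it reaches from about 350 to 975 mm from the base axis. Payload 7.1 kg.
Tool frame: the origin (TCP) lies on the front face of the gripper's body, between the roots of the fingers; the fingertips stand 80 mm ahead of it and the grasp point (between the pads) lies 61 mm ahead of it (env.tips_ahead is the distance from the TCP to the fingertips, in mm); z points along the fingers, y is the line along which they close (so a half turn about z gives the same grasp; the last joint's range is limited). The gripper opens to 88 mm and grips with 3 to 60 N. Pads are 20 mm wide; open, the fingers measure 115 mm over their backs; the gripper's body (75 mm by 178 mm) begins 61 mm behind the grasp point.
Start: joints at [1.134, 0.423, 1.63, -0, 1.089, -0.019], TCP at [253.562, 571.237, 302.675] pointing down, gripper open.
Joint ranges: [-3, 3], [-0.9, 2.11], [0.09, 2.58], [-1.31, 4.45], [0.11, 2.69], [-2.54, 2.54]. Speed limits (rad/s): [2.39, 2.39, 3.01, 3.14, 3.14, 3.14].

INTERFACE

Orientations are given as a unit quaternion [x, y, z, w].
In Python, from station import env, set_gripper, viewer, workorder gives the robot as it stands. Calls block until the motion is done:
- env.reach(position, orientation): joint-space move of the TCP to a pose.
- env.move_l(position, rot=None, rate=150, f_stop=None): straight line of the TCP; rot=None keeps the orientation; rate is the mean speed in mm/s. With f_stop (N) it stops when the force on the tool has changed by that much, and returns True; else False.
- env.move_joints(angles): joint-space move.
- set_gripper(opening): finger opening in mm; the grip force is fixed at half the most; returns when the fingers have stopped.
- env.hold(seconds).
- env.ik(position, orientation): joint angles nearest the present ones, or None.
- env.read_state(): the state.
- viewer.camera(name): name is "scene" or "top" or "wrist"; returns the picture (420x560x3 uint8, blue, green, red); there is no depth.
- viewer.camera_params(name): a dict with "fx", "fy", "cx", "cy" (pixels), "pose" (4x4, takes a point from camera to world coordinates); the wrist camera has in their place "tool_from_camera" (4x4, takes a point from camera to tool coordinates, whose origin is the TCP and whose axes are the flange's). Camera axes: x right, y up, looking along -z (the intrinsics and any distortion apply to the point x, -y, -z); pixel columns grow to the right and rows downward; lengths in mm; the calibration is good to about 2 mm. A picture is of the moment at which its call begins: read the wrist's pose just before it. camera_params takes no time and is no camera call.
A pose or a line that the arm cannot do raises env.IKError and nothing moves.
- workorder.sign_off(): hands the job in; it is judged then, once.
The state is a dict: "time_s": time; "qpos": joint angles; "dq": joint speeds; "tau": joint torques, N m; "tool_pos": TCP position; "orientation": TCP orientation; "force": force on the tool from outside, world axes, zero at the start; "wrist_torque": the same for the moment, N m; "width": finger opening in mm; "grip_force": force on a finger pad.
Only numpy, scipy, OpenCV 4.12 (cv2) and the standard library are available. Lean on these libraries where they do the work, as an engineer would, in place of code of your own. Each camera call takes 0.05 s, during which the arm holds its last target. There are 200 camera calls.

TASK

Test the black L-shaped safety strip on the desk: starting at the free end of its long leg, run the fingertips in one stroke, without lifting off, along the top of the strip, round the corner, to the free end of the short leg, pushing the sprung strip in a little all the way but never down to its stop. Do not pick up or shift the strip unit or the things near it, and let the strip spring back up at the end.

Things in the scene. Friction and masses are not known exactly. Their poses are not given: they have to be found in the camera images.
- strip_unit: L-shaped stop strip, 0.95 kg, loose on the desk: black bar (14 mm wide, flat top 34 mm above the desk) in a metal channel 26 mm wide, 20 mm high. Origin: underside at the corner, where the legs' centre lines meet; z up. Long leg along its +y: bar to 156 mm, channel to 163, grey round stub to 175. Short leg along +x: bar to 96 mm, channel to 103
- touch_strip (a joint): how far the whole black bar is pushed down into its channel, m: 0 = up (top 34 mm above the desk), 0.010 = down on its stop. The bar stays level wherever it is pressed and springs back by itself; it starts to move at about 0.5 N, gains 0.5 N per mm and takes about 5.5 N at the stop.
- long_end (a point): middle of the bar's top edge at the free end of the long leg (fixed to the unit, at the height of the bar when up, 34 mm)
- corner (a point): the point on the bar's top where the centre lines of the legs meet (fixed to the unit, 34 mm high)
- short_end (a point): middle of the bar's top edge at the free end of the short leg (fixed to the unit, 34 mm high)
- burner_cap: small white cap, 31 mm across and 30 mm high, standing in the angle between the legs; origin at the centre of its underside. Leave alone
- tape_roll: roll of beige tape lying flat, 67 mm across, 19 mm high, to the left of the strip; origin at the centre of its underside. Leave alone
- ball_pen: pen, 139 x 12 x 10 mm, lying on the desk beyond the strip; origin under its middle, its length along its y. Leave alone

How it is judged:
By the outcome, as a careful person would: the job done as asked, in the order asked, and still so for the second after the job is handed in, with the robot touching nothing.
It also fails if it takes over 48 s, if anything falls off the work surface, if the arm or the gripper's body presses on something with over 40 N, if the wrist force passes 120 N, or if a joint passes its speed limit or range.

## Working session

There is one attempt and no reset: what is moved stays moved. The work goes in short steps, each a Python script; the robot and the scene stay as the last script left them, time stands still between calls to the robot, and variables do not carry over. Pictures are saved under pics/ and viewed, at most 10 in all, crops included, and the job is handed in when it is done.

```bash
ls; mkdir -p pics
python3 - <<'E'
from station import env, viewer
import cv2
for n in("top","scene"):
    cv2.imwrite(f"pics/{n}0.png",viewer.camera(n)); print(n,viewer.camera_params(n))
print(viewer.camera_params("wrist"))
s=env.read_state();print(s,env.tips_ahead)
E
```

```text
pics
top {'fx': 456.95830353453044, 'fy': 456.95830353453044, 'cx': 270.84312115841965, 'cy': 208.95959694833934, 'pose': array([[ 3.69346577e-02,  9.78988506e-01, -2.00542604e-01,
         4.09340530e+02],
       [-9.99301001e-01,  3.50231381e-02, -1.30724875e-02,
         1.05283376e+02],
       [-5.77418367e-03,  2.00885253e-01,  9.79597761e-01,
         8.72142293e+02],
       [ 0.00000000e+00,  0.00000000e+00,  0.00000000e+00,
         1.00000000e+00]])}
scene {'fx': 398.13837602237356, 'fy': 398.13837602237356, 'cx': 279.44693821740555, 'cy': 208.33594847511515, 'pose': array([[ 7.25862200e-01,  4.75756046e-01, -4.96769817e-01,
         1.85767252e+02],
       [-6.87813705e-01,  5.08367857e-01, -5.18145182e-01,
        -3.41804910e+02],
       [ 6.03110423e-03,  7.17787090e-01,  6.96236540e-01,
         6.51133468e+02],
       [ 0.00000000e+00,  0.00000000e+00,  0.00000000e+00,
         1.00000000e+00]])}
{'fx': 360.26753050454204, 'fy': 360.26753050454204, 'cx': 279.51737340331556, 'cy': 207.2402640177662, 'tool_from_camera': array([[ 4.39152920e-04,  9.51945332e-01,  3.062676
[... 281 characters left out ...]
0e+00]])}
{'time_s': 0.1, 'qpos': array([ 1.13400467e+00,  4.23733004e-01,  1.63061112e+00,  2.85894654e-06,
        1.08860827e+00, -1.90105925e-02]), 'dq': array([-0.00098409, -0.00208117, -0.00166895,  0.00090635, -0.00054852,
       -0.00174356]), 'tau': array([ 8.18676417e-04, -5.45618749e+01, -2.74328148e+01,  6.45479118e-02,
        1.87764812e-02, -4.53416112e-05]), 'tool_pos': array([253.39780226, 570.89375342, 301.99994225]), 'orientation': array([ 2.07375279e-01,  9.78261229e-01, -6.62002593e-04, -1.54838238e-04]), 'force': array([0.75699005, 0.71755486, 0.20873432]), 'wrist_torque': array([ 0.02218098, -0.05908921,  0.00534592]), 'grip_force': 0.0, 'width': 88.1147853044732} 80.0
```

View pics/top0.png

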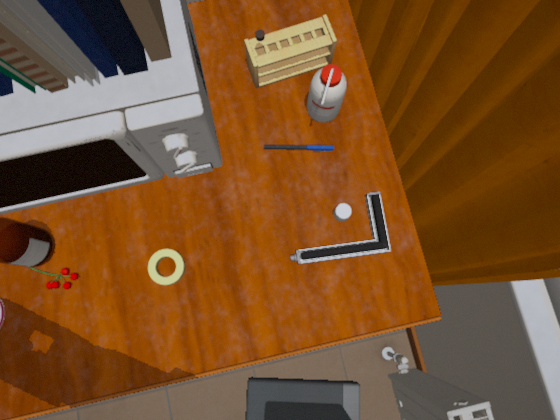

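View pics/scene0.png

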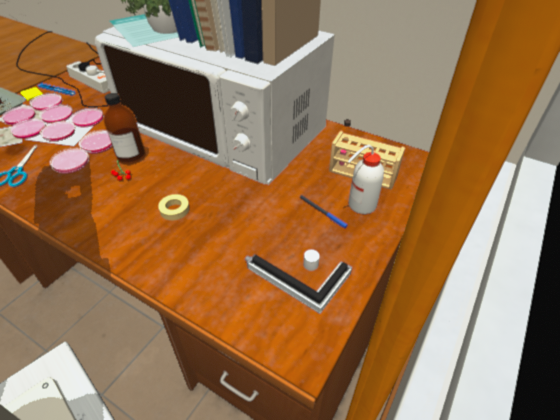

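The top view shows the strip with its long leg's free end at about (300,256), the corner at about (383,245) and the short end at about (375,196). The cap is at (343,211), and the curtain is just right of the short leg. I'll get rough positions from these, then a close wrist view.

```bash
cat > h.py <<'E'
from station import env, set_gripper, viewer, workorder
import numpy as np, cv2
from scipy.spatial.transform import Rotation as R
def cam(n):
    p=viewer.camera_params(n)
    if n=="wrist":
        s=env.read_state(); T=np.eye(4); T[:3,:3]=R.from_quat(s["orientation"]).as_matrix(); T[:3,3]=s["tool_pos"]
        p["pose"]=T@p["tool_from_camera"]
    return p
def back(p,uv,z):
    uv=np.atleast_2d(uv); d=np.c_[(uv[:,0]-p["cx"])/p["fx"],-(uv[:,1]-p["cy"])/p["fy"],-np.ones(len(uv))]@p["pose"][:3,:3].T
    o=p["pose"][:3,3]; return o+d*((z-o[2])/d[:,2])[:,None]
def proj(p,X):
    c=(np.atleast_2d(X)-p["pose"][:3,3])@p["pose"][:3,:3]
    return np.c_[p["cx"]-p["fx"]*c[:,0]/c[:,2],p["cy"]+p["fy"]*c[:,1]/c[:,2]]
def down(yaw): # tool x axis at yaw in world, z down
    return (R.from_euler("z",yaw)*R.from_euler("x",np.pi)).as_quat()
E
python3 - <<'E'
from h import *
t=cam("top"); s=cam("scene")
for n,p,uv in(("top",t,[(302,256),(381,244),(376,197)]),("scene",s,[(253,261),(320,297),(347,266)])):
    X=back(p,uv,34); print(n,X.round(1),np.linalg.norm(X[0]-X[1]),np.linalg.norm(X[2]-X[1]))
print("cap",back(t,(343,210),30),back(s,(312,255),30),"curtain/edge z0",back(t,[(440,318),(395,170)],0))
s=env.read_state()
print("toolx now",R.from_quat(s["orientation"]).as_matrix())
E
```

```text
top [[495.   56.1  34. ]
 [522.4 -88.6  34. ]
 [610.9 -80.2  34. ]] 147.32371632980468 88.94804874777935
scene [[ 486.4   45.3   34. ]
 [ 521.  -100.2   34. ]
 [ 611.3  -88.7   34. ]] 149.63642915303566 90.97387651705758
cap [[584.59606215 -19.02805555  30.        ]] [[584.27964401 -21.37189816  30.        ]] curtain/edge z0 [[ 392.91417471 -204.05015924    0.        ]
 [ 675.35565009 -125.81983969    0.        ]]
toolx now [[-9.13990939e-01  4.05734186e-01 -5.77510435e-04]
 [ 4.05734596e-01  9.13990110e-01 -1.23100369e-03]
 [ 2.83785440e-05 -1.35944219e-03 -9.99999076e-01]]
```

Run:
```python
from h import *
import pickle
q=down(1.84); print(R.from_quat(q).as_matrix()[:,:2].round(2))
set_gripper(0)
env.reach([545,-40,300],q)
env.hold(0.5)
p=cam("wrist"); im=viewer.camera("wrist"); pickle.dump((p,im),open("w.pkl","wb"))
cv2.imwrite("pics/w1.png",im); s=env.read_state(); print(s["time_s"],s["tool_pos"],s["force"],s["width"],s["qpos"])
```

```text
[[-0.27  0.96]
 [ 0.96  0.27]
 [ 0.    0.  ]]
4.4 [545.0132651  -39.97509343 300.00044461] [-0.09082709 -0.39245513 -0.17303868] 0.5649250658095645 [-9.49960632e-02  3.11833262e-01  1.80675823e+00  7.25803675e-06
  1.02299282e+00 -3.64245240e-01]
```

View pics/w1.png

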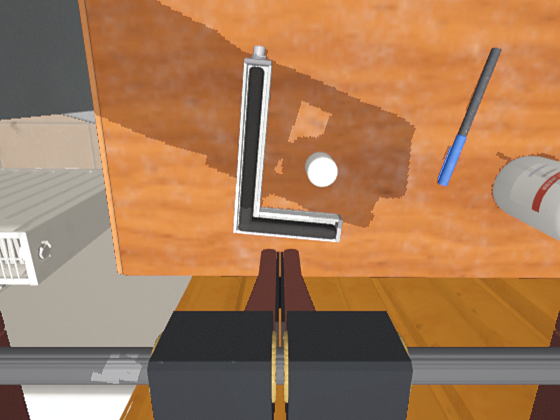

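The wrist view shows the bar clearly: long end at (259,67), corner at about (248,229), short end at about (337,231), cap at (321,169). I'll fit the bar silhouette to it.

```bash
cat > fit.py <<'E'
from h import *
import pickle
from scipy.optimize import minimize
def fit(p,im,roi,x0,S=6):
    u0,v0,u1,v1=roi
    m=np.zeros(im.shape[:2],np.float32); m[v0:v1,u0:u1]=(im[v0:v1,u0:u1].max(2)<50)
    n,l,st,_=cv2.connectedComponentsWithStats(m.astype(np.uint8)); k=1+st[1:,4].argmax(); m=(l==k).astype(np.float32)
    M=cv2.GaussianBlur(m[v0:v1,u0:u1],(0,0),1)
    def ren(x):
        c,s=np.cos(x[2]),np.sin(x[2]); g=np.zeros(((v1-v0)*S,(u1-u0)*S),np.uint8)
        for a,b,e,f in((-7,7,-7,156),(-7,96,-7,7)):
            P=np.array([(X,Y,Z) for X in(a,b) for Y in(e,f) for Z in(20,34)],float)
            W=np.c_[x[0]+c*P[:,0]-s*P[:,1],x[1]+s*P[:,0]+c*P[:,1],P[:,2]]
            h=cv2.convexHull(proj(p,W).astype(np.float32))[:,0]
            cv2.fillConvexPoly(g,np.round(((h-[u0,v0]+.5)*S-.5)*16).astype(np.int32),1,shift=4)
        return cv2.GaussianBlur(cv2.resize(g.astype(np.float32),(u1-u0,v1-v0),interpolation=cv2.INTER_AREA),(0,0),1)
    c=lambda x:((ren(x)-M)**2).sum()
    r=min((minimize(c,np.add(x0,d),method="Nelder-Mead",options=dict(initial_simplex=np.add(x0,d)+np.array([[0,0,0],[8,0,0],[0,8,0],[0,0,.06]]))) for d in((0,0,0),(-4,-4,-.03))),key=lambda r:r.fun)
    return r.x,r.fun,M.sum(),ren(r.x).sum()
if __name__=="__main__":
    p,im=pickle.load(open("w.pkl","rb"))
    print(fit(p,im,(225,40,360,250),[522,-92,.15]))
    print(fit(cam("top"),cv2.imread("pics/top0.png"),(285,180,400,270),[522,-92,.15]))
    print(fit(cam("scene"),cv2.imread("pics/scene0.png"),(240,245,360,315),[522,-92,.15]))
E
python3 fit.py
```

```text
(array([ 5.34588375e+02, -8.98504853e+01,  1.47892047e-01]), np.float64(3238.502685546875), np.float32(289.0), np.float32(3931.3892))
(array([ 5.22703427e+02, -9.47721523e+01,  1.71806393e-01]), np.float64(74.30985260009766), np.float32(922.0), np.float32(1195.8889))
(array([ 5.17521661e+02, -9.83416454e+01,  1.56484348e-01]), np.float64(523.6297607421875), np.float32(425.00003), np.float32(1231.5833))
```

```bash
python3 - <<'E'
import cv2,pickle
p,im=pickle.load(open("w.pkl","rb"))
print(im[150,235:280].max(1)); print(im[210:245,290].max(1))
t=cv2.imread("pics/top0.png");print(t[240:262,340].max(1))
s=cv2.imread("pics/scene0.png");print(s[265:300,290].max(1))
E
sed -i 's/<50/<TH/;s/,S=6/,S=6,TH=80/' fit.py; python3 fit.py
```

```text
[170 169 165 178 249 249 147 163 169  72  51  54  56  57  58  59  61  57
  59  54  51  41  65 191 247 245 213 237 243 147 166 173 172 172 173 172
 171 170 169 168 168 168 169 169 169]
[161 153 147 148 186 255 255 255 238 228 117  30  32  39  53  67  73  80
  81  81  83  81  82  78  77 155 247 255 221 216 221 226 229 230 229]
[147 150 153 140 180 170  80  65  41  44  43  44  39  35 105 152 195 189
 138 135 147 147]
[184 183 183 184 185 182 182 181 179 162 110  62  52  54  54  52  46  39
  32  31  48 103 176 224 209 159 137 138 143 143 151 169 179 179 181]
(array([ 5.22290677e+02, -9.41685483e+01,  1.72310485e-01]), np.float64(718.0244750976562), np.float32(2757.0), np.float32(4031.1392))
(array([ 5.23268032e+02, -9.44429804e+01,  1.70858817e-01]), np.float64(25.05631446838379), np.float32(1053.0), np.float32(1196.3057))
(array([ 5.20997752e+02, -9.74031541e+01,  1.70350470e-01]), np.float64(74.97903442382812), np.float32(962.0), np.float32(1226.7223))
```

```bash
sed -i 's/TH=80/TH=115/' fit.py; python3 fit.py
python3 - <<'E'
from h import *
import pickle
p,im=pickle.load(open("w.pkl","rb"))
x,y,a=522.7,-94.4,.171
c,s=np.cos(a),np.sin(a)
L=np.array([(-7,-7),(96,-7),(96,7),(7,7),(7,156),(-7,156)])
P=np.c_[x+c*L[:,0]-s*L[:,1],y+s*L[:,0]+c*L[:,1],34+0*L[:,0]]
o=cv2.resize(im[40:250,215:365],None,fx=2.8,fy=2.8)
cv2.polylines(o,[np.round((proj(p,P)-[215,40]+.5)*2.8-.5).astype(int)],True,(0,255,0),1)
cv2.imwrite("pics/w1o.png",o)
print("cap",back(p,(321,162),30))
E
```

```text
(array([ 5.22330207e+02, -9.43286929e+01,  1.72959639e-01]), np.float64(152.9951171875), np.float32(3547.0), np.float32(4030.3608))
(array([ 5.23209691e+02, -9.40719827e+01,  1.69744224e-01]), np.float64(8.463104248046875), np.float32(1152.0), np.float32(1196.4443))
(array([ 5.21514034e+02, -9.74005545e+01,  1.71214565e-01]), np.float64(21.17617416381836), np.float32(1092.0), np.float32(1224.3611))
cap [[579.08068037 -10.38627697  30.        ]]
```

View pics/w1o.png

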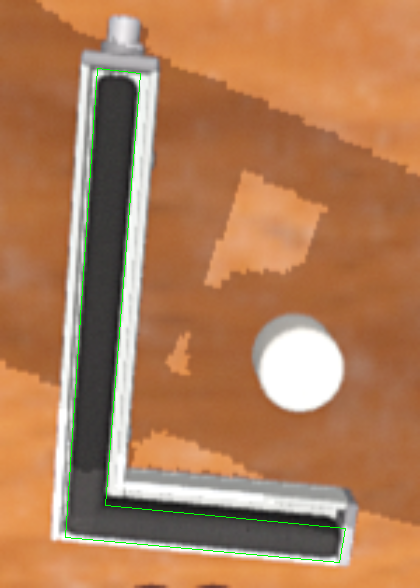

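Three cameras agree within about 3 mm, and the outline lies on the bar: corner (522.4, -95), yaw 0.172. The cap is clear of the path. I'll make the stroke with the tips at z = 30 (4 mm of travel).

```bash
cat > go.py <<'E'
from h import *
x,y,a=522.4,-94.8,.1715
c,s=np.cos(a),np.sin(a)
W=lambda l,z:[x+c*l[0]-s*l[1],y+s*l[0]+c*l[1],z+env.tips_ahead]
q=down(1.84)
def F(n=6):
    f=[]
    for _ in range(n): env.hold(.04); f.append(env.read_state()["force"])
    return np.mean(f,0)
def log(t):
    f=F(3); st=env.read_state(); d=st["tool_pos"][:2]-[x,y]
    print(t,round(st["time_s"],2),"loc",np.round([c*d[0]+s*d[1],-s*d[0]+c*d[1]],1),"tipz",round(st["tool_pos"][2]-80,2),"f",(f-f0).round(2),flush=True)
A,C,B=(0,154.5),(0,0),(94.5,0)
env.reach(W(A,90),q); env.move_l(W(A,42),rate=80); env.hold(.3); f0=F(8); log("above")
env.move_l(W(A,30),rate=15); log("pressed")
for k in(100,50,0): env.move_l(W((0,k),30),rate=40); log("long")
for k in(45,94.5): env.move_l(W((k,0),30),rate=40); log("short")
env.move_l(W(B,42),rate=30); env.move_l(W(B,200),rate=150); log("up")
E
python3 - <<'E'
# dry check of reachability
src=open('go.py').read().split("env.reach")[0]
exec(src)
for l in(A,C,B): print(env.ik(W(l,30),q), env.ik(W(l,200),q) is not None)
E
```

```text
[ 9.14389068e-02  5.62750802e-01  2.00358627e+00 -4.44089210e-16
  5.75255578e-01 -1.77764766e-01] True
[-2.01931866e-01  5.90744879e-01  1.93426798e+00 -4.44089210e-16
  6.16579796e-01 -4.71135539e-01] True
[-1.46305443e-01  6.76946143e-01  1.72965476e+00 -4.44089210e-16
  7.34991755e-01 -4.15509116e-01] True
```

```bash
python3 go.py
python3 - <<'E'
from h import *
im=viewer.camera("top"); o=np.hstack([cv2.imread("pics/top0.png")[130:300,130:420],im[130:300,130:420]]); cv2.imwrite("pics/after.png",o)
E
```

```text
above 6.62 loc [  0.  154.5] tipz 41.99 f [-0.73  0.39  0.32]
pressed 7.7 loc [  0.  154.5] tipz 30.12 f [-0.79  0.22  2.7 ]
long 9.34 loc [ 0.  99.9] tipz 30.03 f [-0.75 -0.58  2.93]
long 10.87 loc [-0.  49.9] tipz 30.02 f [-0.63 -1.69  3.  ]
long 12.39 loc [ 0.  -0.1] tipz 30.03 f [-0.89 -1.64  2.87]
short 13.79 loc [45.2 -0. ] tipz 30.17 f [-0.74  0.8   2.62]
short 15.31 loc [94.6  0. ] tipz 30.14 f [-1.12  0.12  2.78]
up 17.18 loc [94.1  0.1] tipz 198.87 f [-0.01 -0.26 -0.27]
```

View pics/after.png

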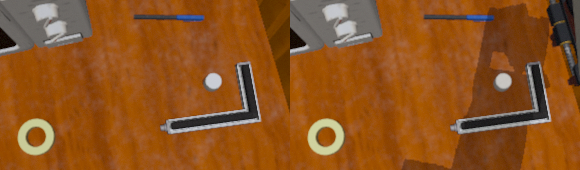

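The before/after crops show the strip, cap, tape and pen unmoved. The pressing force stayed at 2.6–3.0 N all along, which matches about 4 mm of travel, and the arm is clear.

```bash
python3 -c "
from h import *
env.hold(.5); print(workorder.sign_off())"
```

```text
the job is handed in; nothing more can be done
None
```

I stroked the strip once from the long leg's free end, round the corner to the short leg's free end, about 4 mm down at 2.6–3.0 N at each check; nothing looked moved afterwards, the arm was clear, and I handed the job in at about 18 s.

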